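Seat a locking sleeve in the V-block and hold it pressed

ROBOT

A 6-joint arm with a two-finger parallel gripper is mounted at the origin on a cart in front of the work surface, level with it; the furniture and walls round the work are solid. World frame = base frame: x ahead of the robot, y to its left, z up, the work surface at z = 0. Lengths are in m, angles in rad, forces in N, time in s.
With the tool pointing down it reaches from about 0.375 to 0.975 m from the base axis. Payload 3.8 kg.
Tool frame: the origin (TCP) lies midway between the tips of the shut fingers; the grasp point (between the pads) lies 19 mm behind it; z points along the fingers, y is the line along which they close (so a half turn about z gives the same grasp; the last joint's range is limited). The gripper opens to 85 mm and grips with 20 to 120 N. Pads are 22 mm wide; open, the fingers measure 114 mm over their backs; the gripper's body (76 mm by 85 mm) begins 54 mm behind the grasp point. The pads swing forward as they close: fully open they stand 13 mm farther back than shut.
Start: joints at [-1.256, 0.264, 1.604, -0, 1.274, -0.037], TCP at [0.233, -0.634, 0.231] pointing down, gripper open.
Joint ranges: [-2.63, 2.63], [-0.94, 2.18], [0.31, 2.57], [-1.31, 4.45], [0, 2.66], [-2.55, 2.55]. Speed limits (rad/s): [2.57, 2.57, 3.14, 3.14, 3.14, 3.14].

INTERFACE

Orientations are given as a rotation vector (axis times angle).
In Python, from workcell import bot gives the robot as it stands.
- The arm moves only by the tool step_arm, never from a script. Its argument "motion" is a list of rows, each a list of 5 numbers: the finger opening in cm, from 0 to 8.54, then the shift along the tool's x, y, z in cm, then the turn about the tool's z in degrees. In form: [[claw, dx, dy, dz, twist], ...]. A call has 1 to 20 rows; each row is the pose to reach, as a shift and turn from the pose commanded when the call began, along the tool's axes at that moment; what a row does not reach only later rows make up. A row lasts 1/10 s, in which the tool goes at most 50 mm and 8.59 degrees, less where a joint would pass 70% of its speed; a pose out of reach is approached as far as the arm can. A call with a gripper value outside its range is refused whole. The fingers move at their own pace and stop on an object; "force" is the grip in N (left out, the last holds). Time passes only in rows, so rows that repeat a pose let the fingers close. It gives the time, the measured TCP pose, the force, the opening and the grip force at its end, in the units of the state.
- bot.read_state(): the state, without advancing time (a new reading comes with each control period).
- bot.read_camera(name): name is "side" or "top"; returns (picture, depth): 400x640x3 uint8, red, green, blue; 400x640 float32, m along the optical axis (not along the pixel's ray), 0 where there is no reading.
- bot.calibration(name): a dict with "mtx" (3x3 intrinsics, pixels), "origin" and "orientation" of the camera in the world. Camera axes: x right, y up, looking along -z (the intrinsics and any distortion apply to the point x, -y, -z); pixel columns grow to the right and rows downward; lengths in m; the calibration is good to about 2 mm. A picture is of the moment at which its call begins. calibration takes no time and is no camera call.
- bot.finish_job(): hands the job in; it is judged then, once.
The state is a dict: "time": time; "q": joint angles; "joint_vel": joint speeds; "joint_torque": joint torques, N m; "tool_pos": TCP position; "tcp_rot": TCP orientation; "wrist_force": force on the tool from outside, world axes, zero at the start; "torque": the same for the moment, N m; "width": opening from 0.0 (shut) to 1.0 (fully open); "grip_force": force on a finger pad.
Only numpy, scipy, OpenCV 4.12 (cv2) and the standard library are available. Lean on these libraries where they do the work, as an engineer would, in place of code of your own. Each camera call takes 0.05 s, during which the arm holds its last target. There are 200 camera calls.

TASK

The sleeve that lies on its side is to be held in the steel V-block for inspection. Take away the plug gauge that somebody left lying across the block and lay it down flat on the bench, well clear of the block; then lay the sleeve in the groove, about midway along it and with its axis along the groove, and press it straight down with 15 to 20 N (gently, never more than 40 N) so that it bears on both flanks of the V. Finish while still holding it pressed there with the fingers; leave the standing sleeve, the spring and the tape roll where they are.

Things in the scene. Friction and masses are not known exactly. Their poses are not given: they have to be found in the camera images.
- v_block: steel V-block fixed to the bench: 50 mm long along its x (the groove's direction), 60 mm wide (y; 100 mm over two low foot lugs, 15 mm high), 41 mm high. Origin: centre of its underside. A 90 degree V-groove runs right through its top along x: 32 mm wide at the shoulders (z = 41 mm), 45 degree flanks that would meet at z = 25 mm, a 4 mm slot at the bottom
- face_left: the groove's flank on the block's +y side (part of the block, same frame and origin as v_block)
- face_right: the groove's flank on the block's -y side (part of the block, same frame and origin as v_block)
- nest (a point): where the middle of the sleeve's axis is when the sleeve is seated midway along the groove: on the block's centre line, 49 mm above the bench; its axes are the block's (x along the groove)
- sleeve: plain grey metal sleeve, a tube of 34 mm outside diameter (one end necked about 1 mm smaller) and 41 mm length, no hole for fingers (solid in contact), about 0.11 kg, lying on its side on the bench. Origin: centre of one end face; its z axis runs along the tube's axis into the sleeve. Either end may point either way in the groove
- sleeve_mid (a point): middle of the lying sleeve on its axis, 20.5 mm from both ends (17 mm above the bench when it lies there); axes as the sleeve's
- gauge: thread plug gauge, a 22 mm thick round handle with plugs at its ends, 99 mm long along its y, about 0.16 kg, lying across the V-block on its shoulders; it does not roll easily. Origin: under its middle, on its underside; z up, 22 mm to its top. Open bench to lay it on: x 0.42 to 0.53, y -0.33 to 0.13, apart from the things listed (a 90 mm high machine stands behind x = 0.62)
- standing_sleeve: a like sleeve (34 mm diameter, 41 mm high) that stands upright on the bench; leave it. Origin: centre of its underside
- spring: dark coil spring, 18 mm thick, 59 mm long along its y, lying on the bench; leave it. Origin: under its middle, on the bench
- tape: roll of tape, 68 mm diameter, 19 mm high, lying flat; leave it. Origin: centre of its underside
Not all that is in view belongs to the job. There is more than one size of the gauge; the job needs the larger.

How it is judged:
On the way:
1. the plug gauge lies flat and released on the bench, its middle more than 95 mm from the middle of the block (height (world z) of gauge below 0.025 m and angle between gauge's own y axis and vertical between 1.45 and 1.69 rad and horizontal distance between gauge and v_block above 0.095 m and contact force between the fingers and gauge below 0.3 N and linear speed of gauge below 0.03 m/s), for 0.2 s.
At the end, for the whole second after the job is handed in: Fingers still press the sleeve into the groove: over 2.5 N on each flank, its middle within 10 mm of midway along, 2 mm across and 2 mm in height of seated, axis within 0.08 rad of the groove; the plug gauge lies flat on the bench, untouched, its middle over 95 mm from the block's (height (world z) of gauge below 0.025 m and angle between gauge's own y axis and vertical between 1.45 and 1.69 rad and contact force between sleeve and face_left above 2.5 N and contact force between sleeve and face_right above 2.5 N and contact force between sleeve and the fingers above 3 N and x of sleeve_mid in the frame of nest between -0.01 and 0.01 m and y of sleeve_mid in the frame of nest between -0.002 and 0.002 m and z of sleeve_mid in the frame of nest between -0.003 and 0.002 m and angle between the z axis of sleeve and the x axis of v_block, either way round below 0.08 rad and linear speed of each of sleeve, gauge below 0.02 m/s and horizontal distance between gauge and v_block above 0.095 m and contact force between the fingers and gauge below 0.3 N); the arm keeps its last pose, push and grip.
It fails at once if the sleeve is pressed too hard (over 30 N on one flank, as from a push of 40 N) (contact force between sleeve and face_left above 30 N or contact force between sleeve and face_right above 30 N).
It fails at once if the standing sleeve, the spring or the tape roll is shifted by more than 20 mm (distance of any of standing_sleeve, spring, tape from where it was at the start of the episode above 0.02 m).
It also fails if it takes over 56 s, if anything falls off the work surface, if the arm or the gripper's body presses on something with over 40 N, if the wrist force passes 120 N, or if a joint passes its speed limit or range.

## Working session

There is one attempt and no reset: what is moved stays moved. The work goes in short steps, Python scripts to look and compute and a tool call to move; the robot and the scene stay as the last step left them, time stands still between calls to the robot, and variables do not carry over. Pictures are saved under pics/ and viewed, at most 10 in all, crops included, and the job is handed in when it is done.

Besides the shell and the picture viewer there is one more tool, called as name(argument=value, ...), one argument or row to a line, values as JSON. step_arm: Moves the arm, as the interface text tells. Its arguments: {"type":"object","properties":{"motion":{"type":"array","items":{"type":"array","items":{"type":"number"}}},"force":{"type":"number"}},"required":["motion"]}

```bash
mkdir -p pics; ls; cat > h.py <<'E'
import numpy as np, cv2
from scipy.spatial.transform import Rotation as R
from workcell import bot
def cam(n):
    c=bot.calibration(n); o=np.array(c["orientation"],float)
    M=R.from_rotvec(o).as_matrix() if o.shape==(3,) else (o if o.shape==(3,3) else R.from_quat(o).as_matrix())
    return np.array(c["mtx"]),np.array(c["origin"]),M
def ray(n,u,v):
    K,o,M=cam(n); d=M@np.array([(u-K[0,2])/K[0,0],-(v-K[1,2])/K[1,1],-1]); return o,d
def at_z(n,u,v,z):
    o,d=ray(n,u,v); return o+d*(z-o[2])/d[2]
def at_d(n,u,v,dep):
    o,d=ray(n,u,v); return o+d*dep
def cloud(n,dep):
    K,o,M=cam(n); v,u=np.mgrid[:400,:640]
    p=np.stack([(u-K[0,2])/K[0,0],-(v-K[1,2])/K[1,1],-np.ones_like(u)],-1)*dep[...,None]
    return p@M.T+o
E
python3 - <<'E'
from h import *
print(bot.read_state())
for n in("side","top"):
    print(bot.calibration(n)); p,d=bot.read_camera(n)
    cv2.imwrite(f"pics/{n}0.png",p[...,::-1]); np.save(n+"0.npy",d)
E
```

```text
pics
{'time': 0.0, 'q': array([-1.25588730e+00,  2.64803996e-01,  1.60536407e+00, -1.42266163e-06,
        1.27371286e+00, -3.69377391e-02]), 'joint_vel': array([-1.29953454e-03,  1.75011897e-03,  2.88263146e-05,  8.69849736e-04,
        1.10076324e-04, -8.24754790e-04]), 'joint_torque': array([-9.72936941e-04, -5.15108621e+01, -3.67308676e+01,  4.11691894e-05,
        1.28558680e-02, -3.10772873e-05]), 'tool_pos': array([ 0.23237384, -0.63296174,  0.22993314]), 'tcp_rot': array([-3.09087208e+00, -5.49437245e-01,  4.99717801e-04]), 'wrist_force': array([-0.18663283,  0.16073668, -0.73725025]), 'torque': array([-0.02132692, -0.04860512, -0.00620357]), 'grip_force': 0.0, 'width': 0.9975003550250809}
{'mtx': array([[440.73327873,   0.        , 319.90625972],
       [  0.        , 440.73327873, 201.31650677],
       [  0.        ,   0.        ,   1.        ]]), 'origin': array([0.20362279, 0.46243251, 0.57313102]), 'orientation': array([ 0.32946522, -1.15896916, -2.37990751])}
{'mtx': array([[448.8278551 ,   0.        , 324.07322248],
       [  0.        , 448.8278551 , 195.83642491],
       [  0.        ,   0.        ,   1.        ]]), 'origin': array([ 0.45908267, -0.12209105,  1.05197732]), 'orientation': array([ 0.08416002, -0.02314048, -1.54397004])}
```

View pics/top0.png

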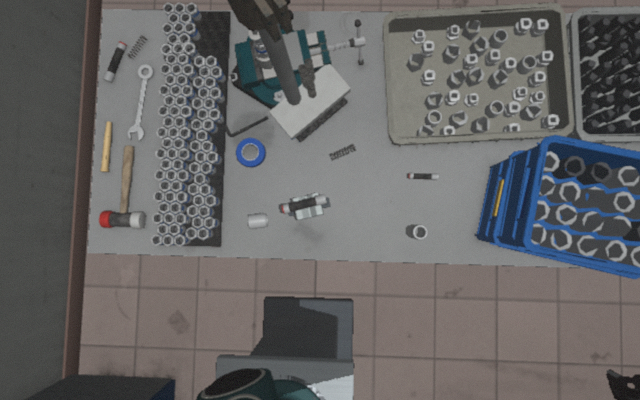

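View pics/side0.png

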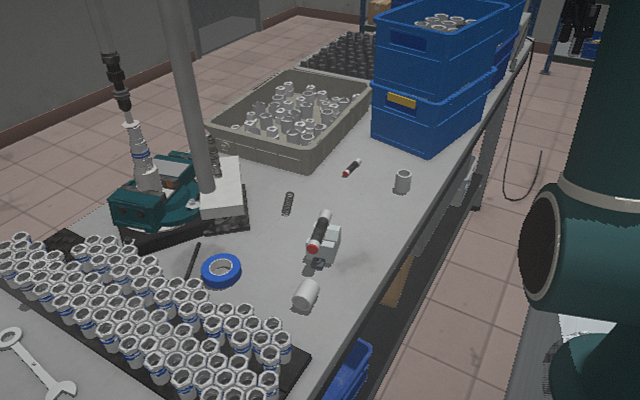

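The top view shows the lying sleeve at about (258,220), the gauge on the block at (303,206), the spring at (343,152), the tape at (251,151), the standing sleeve at (417,232) and a smaller gauge at (422,177). In the side view the sleeve is at (306,295) and the gauge at (320,230). Next I'll enlarge both views.

```bash
python3 - <<'E'
from h import *
t=cv2.imread("pics/top0.png")[180:250,235:345]; s=cv2.imread("pics/side0.png")[195:325,270:370]
a=cv2.resize(t,None,fx=7,fy=7,interpolation=cv2.INTER_CUBIC); cv2.imwrite("pics/tc.png",a)
cv2.imwrite("pics/sc.png",cv2.resize(s,None,fx=4.5,fy=4.5,interpolation=cv2.INTER_CUBIC))
for n,r in(("top",(180,250,235,345)),("side",(200,325,280,350))):
    P=cloud(n,np.load(n+"0.npy"))[r[0]:r[1],r[2]:r[3]].reshape(-1,3)
    print(n,"bench z",np.median(P[:,2]))
    for lo,hi in((.028,.038),(.039,.044),(.055,.075)):
        q=P[(P[:,2]>lo)&(P[:,2]<hi)]
        if len(q): print(lo,hi,len(q),q.mean(0).round(4),q.min(0).round(4),q.max(0).round(4))
E
```

```text
top bench z 0.00018916963417303645
0.028 0.038 309 [0.4816 0.0248 0.0326] [ 0.4554 -0.0799  0.028 ] [0.5319 0.0919 0.0379]
0.039 0.044 146 [ 0.501  -0.0471  0.0412] [ 0.4742 -0.0803  0.039 ] [ 0.5363 -0.0114  0.0438]
0.055 0.075 376 [ 0.5095 -0.0388  0.0602] [ 0.4886 -0.087   0.055 ] [0.5309 0.0109 0.0664]
side bench z -0.0001907833359145461
0.028 0.038 493 [0.4768 0.0257 0.0321] [ 0.4536 -0.079   0.028 ] [0.5298 0.0934 0.038 ]
0.039 0.044 194 [ 0.4951 -0.0427  0.0404] [ 0.4717 -0.0799  0.039 ] [0.5344 0.0101 0.0439]
0.055 0.075 437 [ 0.5037 -0.0295  0.0598] [ 0.4487 -0.0867  0.055 ] [0.5293 0.1668 0.064 ]
```

View pics/tc.png

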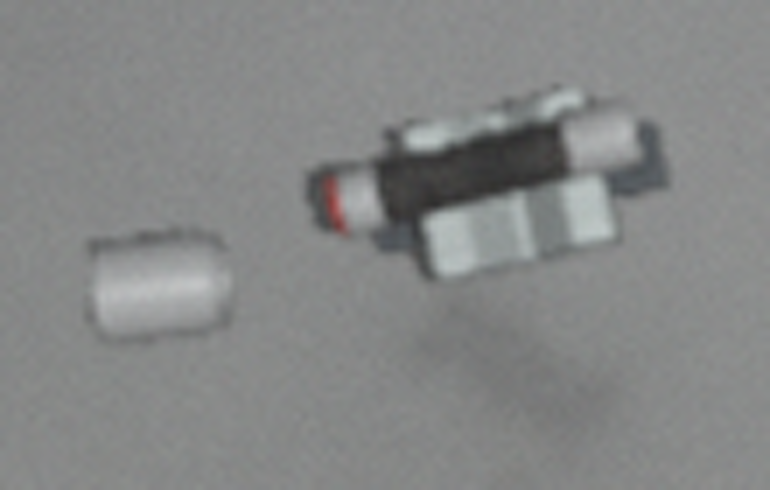

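View pics/sc.png

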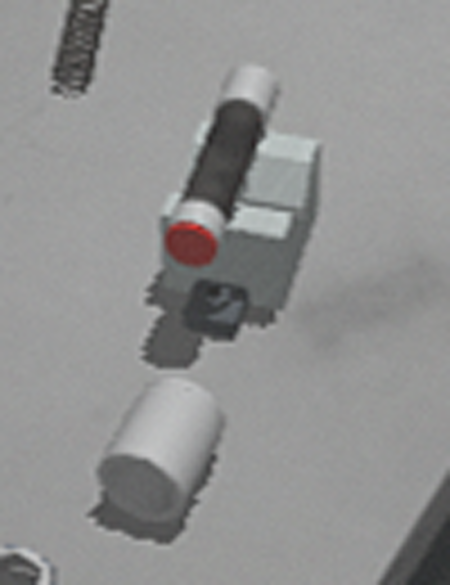

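Crops: in the top crop the block's top face has corners near (432,276), (618,238), (583,90) and (395,135), with the groove at about (525,230) on the near side. The gauge's ends are at (312,200) and (640,140), and the sleeve spans (92..232, 238..338). The side crop shows the same layout. Next I'll fit poses from both views.

```bash
python3 - <<'E'
from h import *
tp=lambda x,y:((x+.5)/7-.5+235,(y+.5)/7-.5+180)
sp=lambda x,y:((x+.5)/4.5-.5+270,(y+.5)/4.5-.5+195)
def tri(a,b):
    (o1,d1),(o2,d2)=ray("top",*a),ray("side",*b)
    s=np.linalg.lstsq(np.c_[d1,-d2],o2-o1,rcond=None)[0]; p,q=o1+s[0]*d1,o2+s[1]*d2
    return ((p+q)/2).round(4),np.linalg.norm(p-q).round(4)
print("blk +y near",tri(tp(432,276),sp(286,237)),"-y near",tri(tp(618,238),sp(320,140)))
print("gauge ends -y",tri(tp(638,135),sp(258,72)))
c=[at_z("top",*tp(*q),.041)[:2] for q in((432,276),(618,238),(583,90),(395,135))]
c=np.array(c);print("blk corners",c.round(4),c.mean(0).round(4))
print("angle y-edge",np.degrees(np.arctan2(*(c[0]-c[1]))),"x-edge",np.degrees(np.arctan2((c[2]-c[1])[1],(c[2]-c[1])[0])))
for n in("top","side"):
    P=cloud(n,np.load(n+"0.npy")).reshape(-1,3)
    def sel(x0,x1,y0,y1,z0,z1): return P[(P[:,0]>x0)&(P[:,0]<x1)&(P[:,1]>y0)&(P[:,1]<y1)&(P[:,2]>z0)&(P[:,2]<z1)]
    for nm,b in(("block",(.46,.55,-.09,.03,.0395,.0425)),("gauge",(.46,.55,-.1,.03,.056,.068)),("sleeve",(.43,.53,.02,.12,.010,.04)),("sleevetop",(.43,.53,.02,.12,.029,.04)),
      ("stand",(.4,.5,-.33,-.25,.03,.06)),("small",(.5,.6,-.36,-.25,.008,.03))):
        q=sel(*b)
        if len(q)<5: print(n,nm,len(q)); continue
        (cx,cy),(w,h),a=cv2.minAreaRect(q[:,:2].astype(np.float32)*1000)
        print(n,nm,len(q),"rect c",round(cx,1),round(cy,1),"wh",round(w,1),round(h,1),"a",round(a,1),"zp95",np.percentile(q[:,2],[50,95]).round(4), "mean",q.mean(0).round(4))
E
```

```text
blk +y near (array([ 0.4719, -0.0215,  0.0416]), np.float64(0.0049)) -y near (array([ 0.4871, -0.0804,  0.0397]), np.float64(0.0018))
gauge ends -y (array([ 0.5196, -0.0865,  0.058 ]), np.float64(0.0014))
blk corners [[ 0.4741 -0.0204]
 [ 0.4879 -0.08  ]
 [ 0.5354 -0.0674]
 [ 0.5193 -0.0069]] [ 0.5042 -0.0437]
angle y-edge -13.03454748434931 x-edge 14.889518752950707
top block 101 rect c 505.1 -45.2 wh 49.4 59.3 a 15.3 zp95 [0.0409 0.0423] mean [ 0.5014 -0.0473  0.0409]
top gauge 356 rect c 509.4 -38.2 wh 20.4 98.5 a 16.2 zp95 [0.0606 0.0642] mean [ 0.5093 -0.0388  0.0605]
top sleeve 268 rect c 469.3 70.9 wh 33.7 40.7 a 8.9 zp95 [0.0305 0.0351] mean [0.469  0.0706 0.0294]
top sleevetop 175 rect c 469.9 71.1 wh 27.3 40.6 a 9.6 zp95 [0.0321 0.0359] mean [0.4695 0.0714 0.0322]
top stand 96 rect c 453.7 -297.5 wh 31.2 31.3 a 44.8 zp95 [0.0383 0.043 ] mean [ 0.4538 -0.2973  0.0377]
top small 171 rect c 582.0 -309.1 wh 14.1 66.8 a 1.2 zp95 [0.0127 0.0157] mean [ 0.5825 -0.3096  0.0125]
side block 153 rect c 499.6 -32.4 wh 49.8 83.5 a 15.2 zp95 [0.0406 0.0419] mean [ 0.4954 -0.042   0.0406]
side gauge 400 rect c 506.9 -36.6 wh 19.8 100.7 a 16.1 zp95 [0.0604 0.063 ] mean [ 0.5051 -0.0336  0.0601]
side sleeve 484 rect c 467.4 72.5 wh 33.8 42.5 a 8.1 zp95 [0.0294 0.034 ] mean [0.4639 0.0751 0.0276]
side sleevetop 263 rect c 467.7 72.5 wh 23.4 42.6 a 11.2 zp95 [0.0319 0.0343] mean [0.4666 0.0743 0.0318]
side stand 147 rect c 451.1 -296.8 wh 32.1 32.2 a 69.8 zp95 [0.0365 0.0411] mean [ 0.4511 -0.2951  0.0363]
side small 107 rect c 580.7 -306.2 wh 67.1 14.0 a 88.4 zp95 [0.0123 0.0144] mean [ 0.5788 -0.3064  0.012 ]
```

Measurements, averaged over both views:

| Item | Position (x, y) | Yaw |
|---|---|---|
| Block | (0.504, -0.0445) | 15.3° |
| Gauge | (0.508, -0.0375) | 16°, top z ≈ 0.063 |
| Sleeve | (0.4685, 0.0718) | axis 99° |

Sizes and heights match the text. Next I'll check the corridor for the first move.

```bash
cat >> h.py <<'E'
def go(x,y,z,yaw):
    s=bot.read_state(); M=R.from_rotvec(s["tcp_rot"]).as_matrix()
    d=M.T@(np.array([x,y,z])-s["tool_pos"]); cy=np.degrees(np.arctan2(M[1,1],M[0,1]))
    print("cm",(d*100).round(2),"yaw now",cy.round(1),"twist",round((cy-yaw+180)%360-180,1),"F",s["wrist_force"].round(1),"w",round(s["width"],3),"t",s["time"], "tilt",M[:,2].round(3),"pos",s["tool_pos"].round(4))
E
python3 - <<'E'
from h import *
go(.508,-.0375,.12,16)
a=np.array([.232,-.633]);b=np.array([.508,-.0375]);u=(b-a)/np.linalg.norm(b-a)
for n in("top","side"):
    P=cloud(n,np.load(n+"0.npy")).reshape(-1,3); r=P[:,:2]-a; s=r@u; l=r@np.array([-u[1],u[0]])
    for k in np.arange(-.05,.75,.1):
        m=(abs(s-k)<.05)&(abs(l)<.13)&(P[:,2]>-.5); print(n,k.round(2),P[m,2].max().round(3) if m.any() else None, end=" | ")
E
```

```text
cm [ 46.39 -46.39  11.1 ] yaw now -69.8 twist -85.8 F [ 0.7 -0.1  0.6] w 1.0 t 0.1 tilt [-0.001  0.002 -1.   ] pos [ 0.2324 -0.6331  0.2301]
top -0.05 None | top 0.05 0.349 | top 0.15 0.303 | top 0.25 0.303 | top 0.35 0.046 | top 0.45 0.044 | top 0.55 1.052 | top 0.65 0.066 | side -0.05 0.336 | side 0.05 0.35 | side 0.15 0.3 | side 0.25 0.301 | side 0.35 0.041 | side 0.45 0.042 | side 0.55 0.003 | side 0.65 0.064 |
```

step_arm(
  motion=[
    [8.5, 0, 0, -5, 0],
    [8.5, 0, 0, -10, 0],
    [8.5, 0, 0, -15, 0],
    [8.5, 0, 0, -20, 0],
    [8.5, 0, 0, -22, 0],
    [7, 3.3, -3.3, -22, -6],
    [6, 6.6, -6.6, -22, -12],
    [5, 9.9, -9.9, -22, -18],
    [5, 13.2, -13.2, -22, -24],
    [5, 16.5, -16.5, -22, -30],
    [5, 19.8, -19.8, -22, -36],
    [5, 23.1, -23.1, -22, -42],
    [5, 26.4, -26.4, -22, -48],
    [5, 29.7, -29.7, -19, -54],
    [5, 33, -33, -15, -60],
    [5, 36.3, -36.3, -11, -66],
    [5, 39.6, -39.6, -7, -72],
    [5, 42.9, -42.9, -3, -78],
    [5, 46.4, -46.4, 1, -85.8],
    [5, 46.4, -46.4, 5, -85.8],
  ],
  force=30,
)

```text
time: 2.1
tool_pos: [0.4997, -0.0577, 0.2201]
tcp_rot: [1.885, 2.51, 0.003]
wrist_force: [0.6, -0.6, -0.1]
width: 0.59
grip_force: 0.0
```

```bash
python3 - <<'E'
from h import *
go(.508,-.0375,.12,16); go(.508,-.0375,.043,16)
for n in("side","top"):
    p,d=bot.read_camera(n)
    np.save(n+"1.npy",d); cv2.imwrite(f"pics/{n}1.png",p[...,::-1])
a=cv2.imread("pics/side1.png")[90:340,220:470];cv2.imwrite("pics/side1c.png",cv2.resize(a,None,fx=2.3,fy=2.3,interpolation=cv2.INTER_CUBIC))
E
```

```text
cm [ 1.71  1.32 10.01] yaw now 16.2 twist 0.2 F [ 0.6 -0.6 -0.1] w 0.59 t 2.1 tilt [ 0.003  0.    -1.   ] pos [ 0.4997 -0.0577  0.2201]
cm [ 1.72  1.3  17.71] yaw now 16.2 twist 0.2 F [ 0.6 -0.6 -0.1] w 0.59 t 2.1 tilt [ 0.003  0.    -1.   ] pos [ 0.4997 -0.0577  0.2201]
```

View pics/side1c.png

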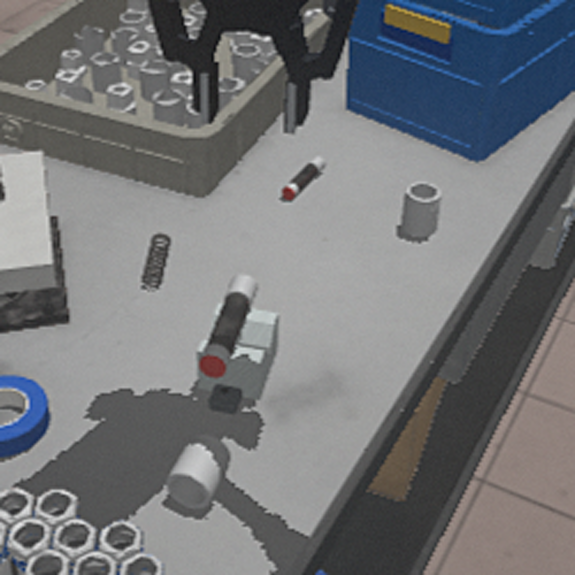

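The fingers are open above the scene (tips at crop (208,122) and (290,132)), and everything below is undisturbed. The arm was still catching up, so I'll lower it and let it settle.

step_arm(
  motion=[
    [5, 0, 0, 3, 0],
    [5, 0, 0, 6, 0],
    [5, 0, 0, 6, 0],
    [5, 0, 0, 6, 0],
  ],
)

```text
time: 2.6
tool_pos: [0.4982, -0.0604, 0.1608]
tcp_rot: [-1.892, -2.507, 0.001]
wrist_force: [0.3, 0.3, -0.4]
width: 0.587
grip_force: 0.0
```

```bash
python3 - <<'E'
from h import *
go(.508,-.0375,.043,16)
for n in("side","top"):
    p,d=bot.read_camera(n); P=cloud(n,d).reshape(-1,3); t=bot.read_state()["tool_pos"]
    m=(np.linalg.norm(P[:,:2]-t[:2],axis=1)<.07)&(P[:,2]>.085)&(P[:,2]<.15); q=P[m]
    print(n,len(q),q[:,2].min() if len(q) else 0)
    q=q[q[:,2]<.145]
    if len(q):
        b=np.array([np.cos(.28),np.sin(.28)]); s=(q[:,:2]-t[:2])@b; l=(q[:,:2]-t[:2])@np.array([-b[1],b[0]])
        for k in(s<0,s>0): print(k.sum(), "along",s[k].min().round(4),s[k].max().round(4),"across",l[k].min().round(4),l[k].max().round(4),"z",np.percentile(q[k,2],[2,50]).round(4))
E
```

```text
cm [ 1.93  1.58 11.78] yaw now 15.9 twist -0.1 F [ 0.3  0.3 -0.4] w 0.587 t 2.6 tilt [-0.001 -0.    -1.   ] pos [ 0.4982 -0.0604  0.1608]
side 0 0
top 0 0
```

step_arm(
  motion=[
    [5, 1.9, 1.6, 2, 0],
    [5, 1.9, 1.6, 4, 0],
    [5, 1.9, 1.6, 4, 0],
    [5, 1.9, 1.6, 4, 0],
  ],
)

```text
time: 3.1
tool_pos: [0.5092, -0.0375, 0.1216]
tcp_rot: [1.891, 2.507, 0.001]
wrist_force: [0.1, -0.3, -0.1]
width: 0.584
grip_force: 0.0
```

```bash
cat > f.py <<'E'
from h import *
def tips(yaw):
  for n in("side","top"):
    p,d=bot.read_camera(n); P=cloud(n,d).reshape(-1,3); t=bot.read_state()["tool_pos"]
    y=np.radians(yaw); b=np.array([np.cos(y),np.sin(y)]); s=(P[:,:2]-t[:2])@b; l=(P[:,:2]-t[:2])@np.array([-b[1],b[0]])
    m=(abs(s)<.06)&(abs(l)<.03)&(P[:,2]>t[2]-.02)&(P[:,2]<t[2]+.04)
    print(n,m.sum())
    for k in(m&(s<0),m&(s>0)):
        if k.sum()>3: print(k.sum(), "along",s[k].min().round(4),s[k].max().round(4),"across",l[k].min().round(4),l[k].max().round(4),"z",np.percentile(P[k,2],[2,50]).round(4))
    cv2.imwrite(f"pics/{n}_l.png",p[...,::-1])
E
python3 - <<'E'
from f import *
go(.508,-.0375,.043,16); tips(16)
E
```

```text
cm [ 0.04 -0.12  7.86] yaw now 16.0 twist -0.0 F [ 0.1 -0.3 -0.1] w 0.584 t 3.1 tilt [ 0.001 -0.    -1.   ] pos [ 0.5092 -0.0375  0.1216]
side 342
154 along -0.0395 -0.0264 across -0.0063 0.014 z [0.1276 0.1453]
188 along 0.0239 0.0377 across -0.0104 0.0147 z [0.1271 0.1448]
top 0
```

The side camera reads about (-1.5, +1.6) mm off relative to the hand, so the top values hold: block (0.505, -0.0452), gauge (0.509, -0.038), sleeve (0.469, 0.071). Now I'll grasp the gauge.

step_arm(
  motion=[
    [5, 0, 0, 4, 0],
    [5, 0, 0, 7.7, 0],
    [5, 0, 0, 7.7, 0],
    [2, 0, 0, 7.7, 0],
    [1.5, 0, 0, 7.7, 0],
    [1.5, 0, 0, 7.7, 0],
    [1.5, 0, 0, 7.7, 0],
    [1.5, 0, 0, 7.7, 0],
    [1.5, 0, 0, 7.7, 0],
  ],
  force=40,
)

```text
time: 4.1
tool_pos: [0.5108, -0.0375, 0.0457]
tcp_rot: [1.889, 2.505, 0.004]
wrist_force: [-0.1, -0.8, 6.9]
width: 0.244
grip_force: 41.2
```

step_arm(
  motion=[
    [1.5, 0, 0, -2, 0],
    [1.5, 0, 0, -5, 0],
    [1.5, 0, 0, -8, 0],
    [1.5, 0, 0, -8, 0],
    [1.5, 0, 0, -8, 0],
  ],
)

```text
time: 4.6
tool_pos: [0.5092, -0.0372, 0.1242]
tcp_rot: [1.89, 2.507, 0.002]
wrist_force: [-0.1, 1.4, -2.0]
width: 0.246
grip_force: 40.3
```

```bash
python3 - <<'E'
from f import *
go(.475,-.17,.08,0); go(.475,-.17,.08,16)
p,d=bot.read_camera("side"); cv2.imwrite("pics/lift.png",cv2.resize(p[100:300,230:430,::-1],None,fx=2.5,fy=2.5))
t=bot.read_state()["tool_pos"]; P=cloud("side",d).reshape(-1,3)
m=(np.linalg.norm(P[:,:2]-t[:2],axis=1)<.075)&(P[:,2]>.09)&(P[:,2]<.15);print("low z near hand",np.percentile(P[m,2],[0.5,5]))
E
```

```text
cm [-11.83  -6.95   4.42] yaw now 16.0 twist 16.0 F [-0.1  1.4 -2. ] w 0.246 t 4.6 tilt [ 0.003 -0.    -1.   ] pos [ 0.5092 -0.0372  0.1242]
cm [-11.83  -6.95   4.42] yaw now 16.0 twist -0.0 F [-0.1  1.4 -2. ] w 0.246 t 4.6 tilt [ 0.003 -0.    -1.   ] pos [ 0.5092 -0.0372  0.1242]
low z near hand [0.12102595 0.12672678]
```

View pics/lift.png

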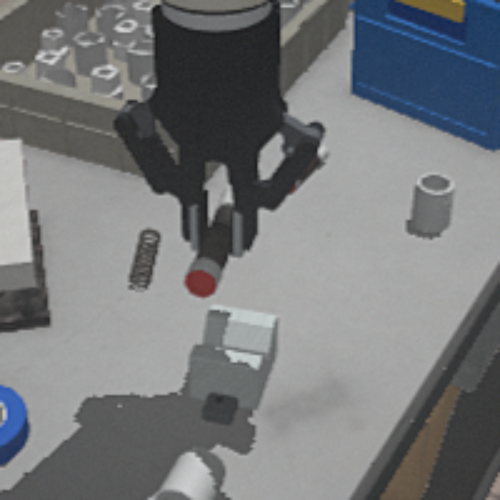

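The gauge is held level between the fingers (crop (205,260)) and the block's groove is now free. Now I'll carry it to (0.475, -0.17).

step_arm(
  motion=[
    [1.5, -4, -2.3, 0, 0],
    [1.5, -8, -4.6, 1, 0],
    [1.5, -11.8, -7, 3, 0],
    [1.5, -11.8, -7, 6, 0],
    [1.5, -11.8, -7, 9, 0],
    [1.5, -11.8, -7, 10.5, 0],
    [1.5, -11.8, -7, 10.5, 0],
    [1.5, -11.8, -7, 10.5, 0],
  ],
)

```text
time: 5.45
tool_pos: [0.4724, -0.1693, 0.0169]
tcp_rot: [-1.89, -2.506, 0.001]
wrist_force: [-0.5, -0.3, -1.0]
width: 0.249
grip_force: 40.2
```

step_arm(
  motion=[
    [1.5, 0, 0, 0.5, 0],
    [1.5, 0, 0, 1, 0],
    [1.5, 0, 0, 1.2, 0],
    [1.5, 0, 0, 1.2, 0],
  ],
)

```text
time: 5.85
tool_pos: [0.4735, -0.1697, 0.0061]
tcp_rot: [-1.891, -2.508, 0.0]
wrist_force: [-0.3, 0.5, -1.7]
width: 0.243
grip_force: 40.2
```

step_arm(
  motion=[
    [1.5, 0, 0, 0.15, 0],
    [1.5, 0, 0, 0.15, 0],
    [3, 0, 0, 0.1, 0],
    [4, 0, 0, 0, 0],
    [5, 0, 0, 0, 0],
    [5, 0, 0, 0, 0],
    [5, 0, 0, -3, 0],
    [5, 0, 0, -7, 0],
    [5, 0, 0, -10, 0],
    [5, 0, 0, -10, 0],
    [5, 0, 0, -10, 0],
  ],
)

```text
time: 6.95
tool_pos: [0.4742, -0.1701, 0.107]
tcp_rot: [1.89, 2.507, 0.001]
wrist_force: [-1.1, 0.1, 0.4]
width: 0.586
grip_force: 0.0
```

```bash
python3 - <<'E'
from f import *
go(.469,.071,.11,99)
for n in("side","top"):
    p,d=bot.read_camera(n); P=cloud(n,d).reshape(-1,3)
    for nm,b in(("gauge",(.43,.53,-.24,-.115,.006,.03)),("sleeve",(.43,.53,.02,.12,.010,.04)),("blk",(.46,.55,-.09,.03,.0395,.0425))):
        q=P[(P[:,0]>b[0])&(P[:,0]<b[1])&(P[:,1]>b[2])&(P[:,1]<b[3])&(P[:,2]>b[4])&(P[:,2]<b[5])]
        if len(q)>5: print(n,nm,len(q),[np.round(v,1) for v in cv2.minAreaRect(q[:,:2].astype(np.float32)*1000)],np.percentile(q[:,2],[50,98]).round(3))
E
```

```text
cm [23.32  6.13 -0.32] yaw now 16.0 twist -83.0 F [-1.1  0.1  0.4] w 0.586 t 6.95 tilt [ 0.002 -0.001 -1.   ] pos [ 0.4742 -0.1701  0.107 ]
side gauge 379 [array([ 473.4, -169. ]), array([ 21.4, 102.3]), np.float64(16.0)] [0.018 0.022]
side sleeve 481 [array([466. ,  71.6]), array([33. , 42.7]), np.float64(7.4)] [0.029 0.034]
side blk 267 [array([502.8, -43.8]), array([49.7, 61.8]), np.float64(15.3)] [0.04  0.042]
top sleeve 266 [array([469.5,  70.9]), array([33.3, 41. ]), np.float64(9.3)] [0.031 0.036]
top blk 183 [array([505.4, -45.3]), array([49.4, 59.3]), np.float64(15.0)] [0.041 0.042]
```

The gauge lies flat and released at (0.474, -0.17). Now I'll go over the sleeve.

step_arm(
  motion=[
    [6.5, 2.3, 0.6, 0, -8],
    [6.5, 4.6, 1.2, 0, -16],
    [6.5, 7, 1.8, 0, -24],
    [6.5, 9.3, 2.4, 0, -32],
    [6.5, 11.6, 3, 0, -40],
    [6.5, 14, 3.6, 0, -48],
    [6.5, 16.3, 4.3, 0, -56],
    [6.5, 18.6, 4.9, 0, -64],
    [6.5, 21, 5.5, 0, -72],
    [6.5, 23.3, 6.1, 0, -80],
    [6.5, 23.3, 6.1, 0, -83],
    [6.5, 23.3, 6.1, 0, -83],
    [6.5, 23.3, 6.1, 0, -83],
  ],
)

```text
time: 8.35
tool_pos: [0.4671, 0.0708, 0.1047]
tcp_rot: [0.243, -3.129, 0.0]
wrist_force: [0.0, 0.4, 0.5]
width: 0.755
grip_force: 0.0
```

```bash
python3 - <<'E'
from f import *
go(.4693,.071,.006,98.7)
E
```

```text
cm [-0.25 -0.01  9.87] yaw now 98.9 twist 0.2 F [0.  0.4 0.5] w 0.755 t 8.35 tilt [-0.003 -0.    -1.   ] pos [0.4671 0.0708 0.1047]
```

step_arm(
  motion=[
    [6.5, -0.2, 0, 5, 0],
    [6.5, -0.2, 0, 9, 0],
    [6.5, -0.2, 0, 9.9, 0],
    [6.5, -0.2, 0, 9.9, 0],
    [5, -0.2, 0, 9.9, 0],
    [3.5, -0.2, 0, 9.9, 0],
    [3.5, -0.2, 0, 9.9, 0],
    [3.5, -0.2, 0, 9.9, 0],
    [3.5, -0.2, 0, 9.9, 0],
    [3.5, -0.2, 0, 9.9, 0],
  ],
  force=40,
)

```text
time: 9.35
tool_pos: [0.4726, 0.0714, 0.0093]
tcp_rot: [-0.245, 3.127, -0.0]
wrist_force: [1.0, -1.2, 7.2]
width: 0.47
grip_force: 41.3
```

step_arm(
  motion=[
    [3.5, 0, 0, -3, 0],
    [3.5, 0, 0, -7, 0],
    [3.5, 0, 0, -10, 0],
    [3.5, 0, 0, -10, 0],
    [3.5, 0, 0, -10, 0],
    [3.5, 0, 0, -10, 0],
  ],
)

```text
time: 9.95
tool_pos: [0.4686, 0.0712, 0.1056]
tcp_rot: [0.245, -3.129, 0.0]
wrist_force: [-0.5, -0.5, -2.3]
width: 0.47
grip_force: 41.4
```

```bash
python3 - <<'E'
from f import *
go(.505,-.0455,.1,15.2)
for n in("side","top"):
    p,d=bot.read_camera(n); print(bot.read_state()["tool_pos"].round(4)); 
    if n=="side": cv2.imwrite("pics/lift2.png",cv2.resize(p[130:330,230:430,::-1],None,fx=3,fy=3))
E
```

```text
cm [ -1.78 -12.09   0.56] yaw now 99.0 twist 83.8 F [-0.5 -0.5 -2.3] w 0.47 t 9.95 tilt [-0.003 -0.    -1.   ] pos [0.4686 0.0712 0.1056]
[0.4683 0.0711 0.1052]
[0.4684 0.0711 0.1052]
```

View pics/lift2.png

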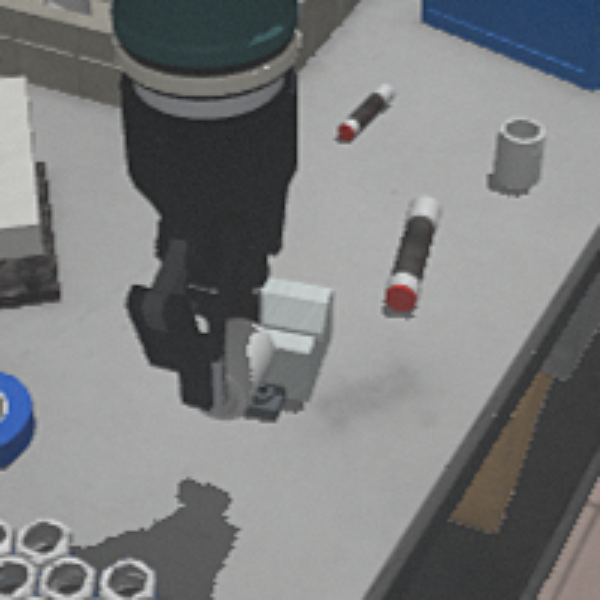

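The sleeve is gripped by its ends and the gauge lies on the bench at crop (412,255). Now over the groove.

step_arm(
  motion=[
    [3.5, -0.2, -1.2, 0, 8.4],
    [3.5, -0.4, -2.4, 0, 16.8],
    [3.5, -0.6, -3.6, 0, 25.2],
    [3.5, -0.8, -4.8, 0, 33.6],
    [3.5, -1, -6, 0, 42],
    [3.5, -1.2, -7.3, 0, 50.4],
    [3.5, -1.4, -8.5, 0, 58.8],
    [3.5, -1.6, -9.7, 0, 67.2],
    [3.5, -1.8, -11, 0, 75.6],
    [3.5, -1.8, -12.1, 0, 83.8],
    [3.5, -1.8, -12.1, 2, 83.8],
    [3.5, -1.8, -12.1, 3.5, 83.8],
    [3.5, -1.8, -12.1, 3.5, 83.8],
    [3.5, -1.8, -12.1, 3.5, 83.8],
  ],
)

```text
time: 11.45
tool_pos: [0.5056, -0.0453, 0.0708]
tcp_rot: [-1.907, -2.493, 0.002]
wrist_force: [0.6, -0.3, -0.6]
width: 0.468
grip_force: 41.3
```

```bash
cat > sl.py <<'E'
from f import *
def look(z0=.045,z1=.1,name=None):
  for n in("side","top"):
    p,d=bot.read_camera(n); P=cloud(n,d)
    for nm,b in(("blk",(.46,.55,-.1,.02,.0395,.0425)),):
        Q=P.reshape(-1,3);q=Q[(Q[:,0]>b[0])&(Q[:,0]<b[1])&(Q[:,1]>b[2])&(Q[:,1]<b[3])&(Q[:,2]>b[4])&(Q[:,2]<b[5])]
        if len(q)>5: print(n,nm,len(q),[np.round(v,1) for v in cv2.minAreaRect(q[:,:2].astype(np.float32)*1000)])
    if name and n=="side": cv2.imwrite(f"pics/{name}.png",cv2.resize(p[170:300,260:390,::-1],None,fx=4,fy=4,interpolation=cv2.INTER_CUBIC))
E
python3 - <<'E'
from sl import *
go(.505,-.0453,.055,15.2); look(name="over"); go(.505,-.0453,.041,15.2)
E
```

```text
cm [ 0.01 -0.05  1.58] yaw now 15.2 twist -0.0 F [ 0.6 -0.3 -0.6] w 0.468 t 11.45 tilt [-0.003  0.    -1.   ] pos [ 0.5056 -0.0453  0.0708]
side blk 174 [array([502.6, -43.2]), array([49. , 61.6]), np.float64(14.3)]
cm [ 0.06 -0.2   3.14] yaw now 15.2 twist -0.0 F [ 0.4  0.2 -1. ] w 0.47 t 11.55 tilt [ 0. -0. -1.] pos [ 0.5071 -0.0454  0.0724]
```

View pics/over.png

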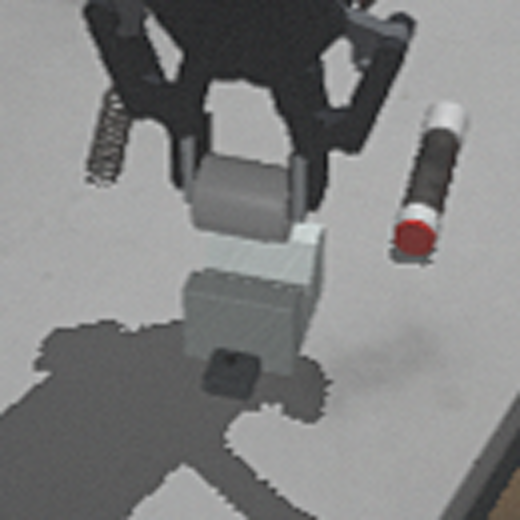

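The sleeve hangs level above the block with its axis along the groove (crop (240,195)). Now I'll lower it slowly.

step_arm(
  motion=[
    [3.5, 0, -0.1, 1, 0],
    [3.5, 0, -0.1, 2, 0],
    [3.5, 0, -0.1, 2.2, 0],
    [3.5, 0, -0.1, 2.4, 0],
    [3.5, 0, -0.1, 2.4, 0],
    [3.5, 0, -0.1, 2.4, 0],
  ],
)

```text
time: 12.15
tool_pos: [0.506, -0.0457, 0.0483]
tcp_rot: [1.909, 2.495, 0.0]
wrist_force: [-0.4, 0.2, -1.4]
width: 0.471
grip_force: 41.4
```

step_arm(
  motion=[
    [3.5, 0, 0, 0.1, 0],
    [3.5, 0, 0, 0.2, 0],
    [3.5, 0, 0, 0.3, 0],
    [3.5, 0, 0, 0.4, 0],
    [3.5, 0, 0, 0.4, 0],
    [3.5, 0, 0, 0.4, 0],
  ],
)

```text
time: 12.75
tool_pos: [0.5066, -0.0462, 0.0449]
tcp_rot: [1.908, 2.494, 0.0]
wrist_force: [-0.6, -4.7, 4.9]
width: 0.47
grip_force: 42.1
```

step_arm(
  motion=[
    [3.5, 0, 0, 0.1, 0],
    [3.5, 0, 0, 0.2, 0],
    [3.5, 0, 0, 0.2, 0],
    [3.5, 0, 0, 0.2, 0],
  ],
)

```text
time: 13.15
tool_pos: [0.5074, -0.0469, 0.0439]
tcp_rot: [1.906, 2.493, 0.0]
wrist_force: [-1.8, -6.2, 10.3]
width: 0.466
grip_force: 42.7
```

The sleeve touches the +y flank first, so I'll shift it about 1.5 mm toward -y.

step_arm(
  motion=[
    [3.5, -0.1, 0, 0, 0],
    [3.5, -0.2, 0, 0, 0],
    [3.5, -0.2, 0, 0, 0],
    [3.5, -0.2, 0, 0, 0],
  ],
)

```text
time: 13.55
tool_pos: [0.5077, -0.0479, 0.043]
tcp_rot: [1.908, 2.493, 0.002]
wrist_force: [0.6, -2.8, 5.6]
width: 0.47
grip_force: 42.2
```

```bash
python3 - <<'E'
from sl import *
import time
go(.505,-.0453,.04,15.2);look();go(.505,-.0453,.04,15.2)
E
```

```text
cm [ 0.32 -0.19  0.3 ] yaw now 15.2 twist -0.0 F [ 0.6 -2.8  5.6] w 0.47 t 13.55 tilt [ 0.003 -0.    -1.   ] pos [ 0.5077 -0.0479  0.043 ]
side blk 162 [array([497.6, -24.1]), array([49.1, 19.8]), np.float64(13.7)]
cm [ 0.33 -0.19  0.3 ] yaw now 15.2 twist -0.0 F [ 0.7 -2.3  5.7] w 0.468 t 13.65 tilt [ 0.003 -0.001 -1.   ] pos [ 0.5077 -0.0479  0.043 ]
```

step_arm(
  motion=[
    [3.5, -0.1, 0, 0.1, 0],
    [3.5, -0.1, 0, 0.2, 0],
    [3.5, -0.1, 0, 0.2, 0],
    [3.5, -0.1, 0, 0.2, 0],
  ],
)

```text
time: 14.05
tool_pos: [0.5082, -0.0493, 0.0415]
tcp_rot: [1.907, 2.493, 0.001]
wrist_force: [-0.3, -4.2, 8.3]
width: 0.47
grip_force: 42.6
```

I'm not sure it is centred, so I'll release it to settle into the V by itself, then look.

step_arm(
  motion=[
    [4.2, 0, 0, -0.2, 0],
    [4.6, 0, 0, -0.2, 0],
    [5.2, 0, 0, -0.2, 0],
    [6, 0, 0, -0.2, 0],
    [6, 0, 0, -3, 0],
    [6, 0, 0, -7, 0],
    [6, 0, 0, -10, 0],
    [3, -4, 0, -10, 0],
    [0, -8, 0, -10, 0],
    [0, -10, 0, -10, 0],
    [0, -10, 0, -10, 0],
    [0, -10, 0, -10, 0],
  ],
)

```text
time: 15.25
tool_pos: [0.5321, -0.1448, 0.1394]
tcp_rot: [-1.909, -2.492, 0.0]
wrist_force: [-0.5, -0.1, -0.4]
width: 0.001
grip_force: 0.0
```

```bash
cat > m.py <<'E'
from sl import *
def sleeve(name=None):
  for n in("side","top"):
    p,d=bot.read_camera(n); Q=cloud(n,d).reshape(-1,3)
    for nm,b in(("blk",(.46,.55,-.1,.02,.0395,.0425)),("slv",(.46,.55,-.1,.02,.056,.072))):
        q=Q[(Q[:,0]>b[0])&(Q[:,0]<b[1])&(Q[:,1]>b[2])&(Q[:,1]<b[3])&(Q[:,2]>b[4])&(Q[:,2]<b[5])]
        if len(q)>5: print(n,nm,len(q),[np.round(v,1) for v in cv2.minAreaRect(q[:,:2].astype(np.float32)*1000)],np.percentile(q[:,2],[50,90,98]).round(4))
    if name: cv2.imwrite(f"pics/{name}_{n}.png",cv2.resize(p[170:300,260:390,::-1],None,fx=4,fy=4,interpolation=cv2.INTER_CUBIC))
E
python3 - <<'E'
from m import *
go(.505,-.0453,.1,15.2); sleeve("rel"); go(.505,-.0453,.1,15.2)
a=[cv2.imread(f"pics/rel_{n}.png") for n in("side","top")]
cv2.imwrite("pics/rel.png",cv2.resize(np.hstack(a),(800,400)))
E
```

```text
cm [10.31 -0.02  3.96] yaw now 15.1 twist -0.1 F [-0.5 -0.1 -0.4] w 0.001 t 15.25 tilt [-0.001  0.001 -1.   ] pos [ 0.5321 -0.1448  0.1394]
side blk 183 [array([502.8, -43.4]), array([50.1, 60.6]), np.float64(15.0)] [0.0406 0.0416 0.042 ]
side slv 269 [array([504.9, -43. ]), array([40.8, 31.9]), np.float64(13.6)] [0.0625 0.0648 0.066 ]
top blk 82 [array([505.4, -45.6]), array([43., 65.]), np.float64(6.9)] [0.041  0.0421 0.0424]
top slv 39 [array([499.8, -59.7]), array([11.2, 24.8]), np.float64(71.3)] [0.0614 0.0643 0.0656]
cm [ 1.023e+01 -1.000e-02  3.960e+00] yaw now 15.2 twist -0.0 F [ 0.3 -0.1  0.5] w 0.002 t 15.35 tilt [-0.001  0.001 -1.   ] pos [ 0.532  -0.1441  0.1395]
```

View pics/rel.png

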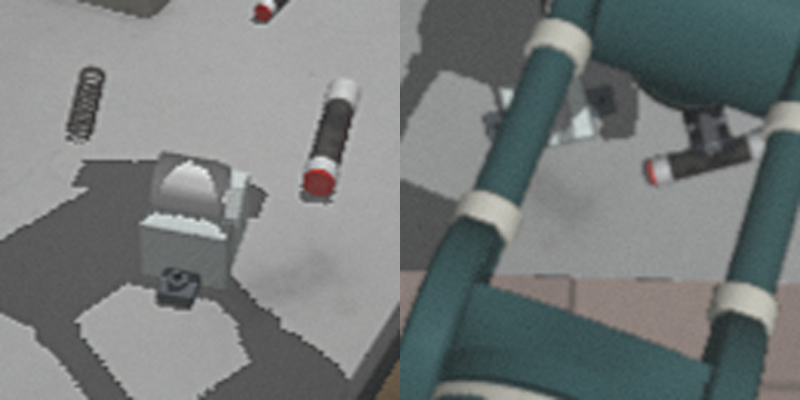

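The sleeve sits in the groove with its top at z 0.066 (seated value), about 2 mm from midway and aligned. Now I'll press from above with the shut fingers.

step_arm(
  motion=[
    [0, 4, 0, 0, 0],
    [0, 8, 0.1, 0, 0],
    [0, 10.3, 0.2, 0, 0],
    [0, 10.3, 0.2, 3, 0],
    [0, 10.3, 0.2, 5.5, 0],
    [0, 10.3, 0.2, 5.5, 0],
    [0, 10.3, 0.2, 5.5, 0],
  ],
)

```text
time: 16.05
tool_pos: [0.5069, -0.0443, 0.0849]
tcp_rot: [-1.907, -2.495, 0.001]
wrist_force: [0.3, -0.2, -1.0]
width: 0.0
grip_force: 0.0
```

```bash
python3 - <<'E'
from h import *
go(.507,-.045,.066,15.2)
E
```

```text
cm [-0.07 -0.01  1.89] yaw now 15.2 twist 0.0 F [ 0.3 -0.2 -1. ] w 0.0 t 16.05 tilt [-0.002  0.    -1.   ] pos [ 0.5069 -0.0443  0.0849]
```

step_arm(
  motion=[
    [0, 0, 0, 1, 0],
    [0, 0, 0, 1.4, 0],
    [0, 0, 0, 1.6, 0],
    [0, 0, 0, 1.7, 0],
    [0, 0, 0, 1.8, 0],
    [0, 0, 0, 1.8, 0],
    [0, 0, 0, 1.8, 0],
  ],
)

```text
time: 16.75
tool_pos: [0.5079, -0.0453, 0.0673]
tcp_rot: [1.909, 2.495, 0.0]
wrist_force: [0.1, 0.3, -0.6]
width: -0.003
grip_force: 0.0
```

step_arm(
  motion=[
    [0, 0, 0, 0.1, 0],
    [0, 0, 0, 0.2, 0],
    [0, 0, 0, 0.2, 0],
    [0, 0, 0, 0.2, 0],
  ],
)

```text
time: 17.15
tool_pos: [0.508, -0.0452, 0.0654]
tcp_rot: [1.909, 2.495, 0.0]
wrist_force: [0.3, 0.5, 1.4]
width: -0.002
grip_force: 1.0
```

step_arm(
  motion=[
    [0, 0, 0, 0.1, 0],
    [0, 0, 0, 0.2, 0],
    [0, 0, 0, 0.2, 0],
    [0, 0, 0, 0.2, 0],
  ],
)

```text
time: 17.55
tool_pos: [0.5083, -0.0451, 0.065]
tcp_rot: [1.909, 2.495, 0.001]
wrist_force: [-4.5, 0.8, 13.9]
width: -0.001
grip_force: 6.8
```

step_arm(
  motion=[
    [0, 0, 0, 0.05, 0],
    [0, 0, 0, 0.05, 0],
    [0, 0, 0, 0.05, 0],
    [0, 0, 0, 0.05, 0],
    [0, 0, 0, 0.05, 0],
  ],
)

```text
time: 18.05
tool_pos: [0.5083, -0.0452, 0.065]
tcp_rot: [1.909, 2.495, 0.001]
wrist_force: [-6.0, 0.6, 16.8]
width: -0.004
grip_force: 8.3
```

```bash
python3 - <<'E'
from m import *
go(.507,-.045,.066,15.2); sleeve("press"); go(.507,-.045,.066,15.2)
d=bot.read_camera("side")[1]; Q=cloud("side",d).reshape(-1,3)
q=Q[(Q[:,0]>.43)&(Q[:,0]<.53)&(Q[:,1]>-.24)&(Q[:,1]<-.115)&(Q[:,2]>.006)&(Q[:,2]<.03)]
print(cv2.minAreaRect(q[:,:2].astype(np.float32)*1000),np.percentile(q[:,2],98))
E
```

```text
cm [ 0.05 -0.13 -0.1 ] yaw now 15.2 twist -0.0 F [-6.   0.6 16.8] w -0.004 t 18.05 tilt [ 0.001  0.    -1.   ] pos [ 0.5083 -0.0452  0.065 ]
side blk 193 [array([502.5, -43.3]), array([48.9, 61.7]), np.float64(14.3)] [0.0406 0.0417 0.0423]
side slv 230 [array([504.3, -40.6]), array([42.3, 25.4]), np.float64(20.5)] [0.0619 0.0664 0.0713]
cm [ 0.05 -0.13 -0.1 ] yaw now 15.2 twist -0.0 F [-6.   1.3 16.8] w 0.002 t 18.15 tilt [ 0.001  0.    -1.   ] pos [ 0.5084 -0.0452  0.065 ]
((473.3985290527344, -169.20236206054688), (21.54151153564453, 102.90071105957031), 15.98862075805664) 0.022197367204634708
```

View pics/press_side.png

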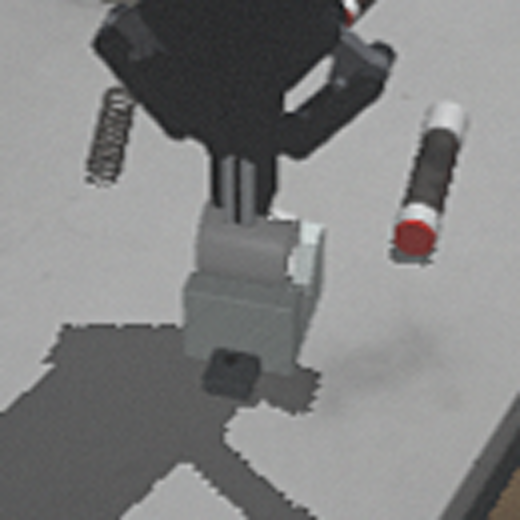

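The shut fingers press on top of the seated sleeve (crop (245,235)) with a steady 16.8 N, and the gauge is flat and clear. I'll hand the job in.

```bash
python3 -c "
from workcell import bot
print(bot.finish_job())"
```

```text
the job is handed in; nothing more can be done
None
```

I handed the job in at about 18 s with the sleeve seated in the V-groove under about 17 N from the shut fingers and the gauge flat on the bench about 130 mm from the block; no verdict was returned.

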